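# Tip the plain angle bracket onto its short leg

### The job

Three steel angle brackets stand on the dark marking-out plate with their long, slotted leg lying flat and their short leg upright. Tip the large plain one, the one without a diagonal brace, over its corner so that it rests on its short leg with the slotted leg standing upright, ready for scribing. Its corner should stay down on the plate and within about 3 cm of where it was; leave the braced and the small bracket where they stand.

Things in the scene. Friction and masses are not known exactly. Their poses are not given: they have to be found in the camera images.
- bracket: Bracket to tip: steel L, 60 mm wide, 6 thick, 0.35-0.6 kg, no brace; slotted leg 90 mm, plain leg 80 (from the outer corner). Origin: middle of the outer corner edge; x along the slotted leg's outer face, z along the plain leg's, y along the edge. Starts z up, x roughly away from the robot. Pushed at its top towards -x it turns on the corner and past 52 deg falls onto the plain leg (x up).
- braced: Bystander: loose bracket of the same sizes, slots, frame and attitude as the one to tip, but with a diagonal brace, 8 mm wide, between its legs. About 0.5 kg.
- small: Bystander: small plain loose bracket, same form, frame and attitude: slotted leg 55 mm, upright leg 45 mm, 40 mm wide, 5 mm thick, about 0.16 kg.
- plate: Fixed level dark steel plate, 360 (x) by 620 (y) by 12 mm thick. Origin: centre of its underside, on the bench top. The three brackets stand on it in a row along its y, about 180 mm apart, in any order, their corners (at 12 mm height) near its middle line; 100 mm are clear on the -x side of each corner. A tape roll and a bolt stand near its far (+x) edge.
Things that resemble listed ones, but are neither listed nor needed, are in the scene too. What is shaped like the bracket but yellow is not meant.

How it is judged:
By the outcome, as a careful person would: the job done as asked, in the order asked, and still so for the second after the job is handed in, with the robot touching nothing.
It also fails if it takes over 32 s, if anything falls off the work surface, if the arm or the gripper's body presses on something with over 40 N, if the wrist force passes 120 N, or if a joint passes its speed limit or range.

### The arm

A 6-joint arm with a two-finger parallel gripper is mounted at the origin on the work surface. World frame = base frame: x ahead of the robot, y to its left, z up, the work surface at z = 0. Lengths are in m, angles in rad, forces in N, time in s.
With the tool pointing down it reaches from about 0.375 to 0.9 m from the base axis. Payload 3.1 kg.
Tool frame: the origin (TCP) lies midway between the tips of the shut fingers; the grasp point (between the pads) lies 19 mm behind it (pinch_z is the distance from the TCP to the grasp point, in m); y points along the fingers, z is the direction in which the jaws open and shut, and the axes are right-handed (so a half turn about y gives the same grasp; the last joint's range is limited). The gripper opens to 87 mm and grips with 3 to 60 N. Pads are 19 mm wide; open, the fingers measure 117 mm over their backs; the gripper's body (75 mm by 190 mm) begins 51 mm behind the grasp point.
Start: joints at [-1.488, 0.527, 1.433, -0, 1.181, -0.178], TCP at [0.161, -0.604, 0.202] pointing down, gripper open.
Joint ranges: [-3.08, 3.08], [-0.75, 2.2], [0.22, 2.44], [-1.43, 4.57], [0, 2.65], [-2.85, 2.85]. Speed limits (rad/s): [2.79, 2.79, 3.14, 3.14, 3.14, 3.14].

### API

Orientations are given as a unit quaternion [x, y, z, w].
In Python, from rig import * gives the robot as it stands.
- The arm moves only by the tool drive_tool, never from a script. Its argument "plan" is a list of rows, each a list of 7 numbers: the shift along the tool's x, y, z in mm, then the turn, a rotation vector about the tool's x, y, z in degrees, then the finger opening in mm, from 0 to 87. A call has 1 to 10 rows; each row is the pose to reach, as a shift and turn from the pose commanded when the call began, along the tool's axes at that moment; what a row does not reach only later rows make up. A row lasts 1/10 s, in which the tool goes at most 50 mm and 8.59 degrees, less where a joint would pass 70% of its speed; a pose out of reach is approached as far as the arm can. A call with a gripper value outside its range is refused whole. The fingers move at their own pace and stop on an object; "newtons" is the grip in N (left out, the last holds). Time passes only in rows, so rows that repeat a pose let the fingers close. It gives the time, the measured TCP pose, the force and the opening at its end, in the units of the state.
- get_obs(): the state, without advancing time (a new reading comes with each control period).
- camera(name): name is "scene" or "side" or "wrist"; returns the picture (400x640x3 uint8, blue, green, red); there is no depth.
- get_calibration(name): a dict with "fx", "fy", "cx", "cy" (pixels), "origin" and "rotation" of the camera in the world; the wrist camera has in their place "tool_from_camera" (4x4, takes a point from camera to tool coordinates, whose origin is the TCP and whose axes are the tool frame's). Camera axes: x right, y down, z forward; pixel columns grow to the right and rows downward; lengths in m; the calibration is good to about 2 mm. A picture is of the moment at which its call begins: read the wrist's pose just before it. get_calibration takes no time and is no camera call.
- hand_in(): hands the job in, once; it reports no verdict.
Trained networks look in the newest picture that a camera, given by its name, has taken for a name from the list of things; names that differ only in an ending like _2 or _b are one class to them, and where a whole thing is asked for, a point or a joint stands for the part that bears it (a point fixed in the world has none). Each returns a list of dicts, best first, with "conf" (0 to 1); they miss things now and then, are a little off and sometimes report something else, mostly with a low value. They report only what shows in the picture. A call takes as long as a camera call. They do not tell look-alikes from the thing itself.
- spot_in(camera, target): "location" ([column, row] in pixels, amid what is visible of it).
- mark_of(camera, target): "location" ([column, row] in pixels: a listed point, or the origin of a listed thing).
The state is a dict: "time": time; "q": joint angles; "joint_velocities": joint speeds; "joint_torque": joint torques, N m; "position": TCP position; "tool_rot": TCP orientation; "ft_force": force on the tool from outside, world axes, zero at the start; "moment": the same for the moment, N m; "grip_width": finger opening in m.
Only numpy, scipy, OpenCV 4.12 (cv2) and the standard library are available. Lean on these libraries where they do the work, as an engineer would, in place of code of your own. Each camera call takes 0.05 s, during which the arm holds its last target. There are 200 camera calls.

## Working session

There is one attempt and no reset: what is moved stays moved. The work goes in short steps, Python scripts to look and compute and a tool call to move; the robot and the scene stay as the last step left them, time stands still between calls to the robot, and variables do not carry over. Pictures are saved under pics/ and viewed, about 8 in all and at most 12, crops included, and the job is handed in when it is done.

Besides the shell and the picture viewer there is one more tool, called after "Call:" by a JSON object that holds its "name" and its "arguments". drive_tool: Moves the arm, as the interface text tells. Its arguments: {"type":"object","properties":{"plan":{"type":"array","items":{"type":"array","items":{"type":"number"}}},"newtons":{"type":"number"}},"required":["plan"]}

```bash
ls; mkdir -p pics
python3 - <<'E'
from rig import *
import cv2,numpy as np
for c in ("scene","side"):
    im=camera(c); cv2.imwrite(f"pics/{c}1.png",im)
    k=get_calibration(c); print(c,{a:np.round(np.array(v),4).tolist() for a,v in k.items()})
    for t in ("bracket","braced","small","plate"):
        for d in mark_of(c,t)[:4]: print(t,np.round(d["location"],1),round(d["conf"],2))
o=get_obs(); print(o["time"],o["position"],o["tool_rot"])
E
```

```text
pics
scene {'fx': 419.1454, 'fy': 419.1454, 'cx': 322.3854, 'cy': 201.2337, 'origin': [1.1795, -0.0452, 0.9197], 'rotation': [0.6132, 0.7325, -0.2238, -0.1933]}
bracket [194.8 183.1] 0.95
bracket [291.1 201.7] 0.85
braced [421.3 219.1] 0.72
small [357.1 213.6] 0.93
small [289.5 202.2] 0.36
plate [357.5 210.1] 0.77
side {'fx': 511.8898, 'fy': 511.8898, 'cx': 315.1082, 'cy': 197.0965, 'origin': [0.2904, 0.7583, 0.8707], 'rotation': [-0.1386, 0.9002, -0.4083, 0.0601]}
bracket [351.8 133.4] 0.6
braced [269.4 286. ] 0.62
small [295.  226.9] 0.91
plate [298.6 229.2] 0.98
plate [297.1 231.1] 0.16
0.5 [ 0.1611669  -0.60381343  0.20241286] [-0.09193505  0.70113564 -0.70107421  0.09193323]
```

View pics/scene1.png

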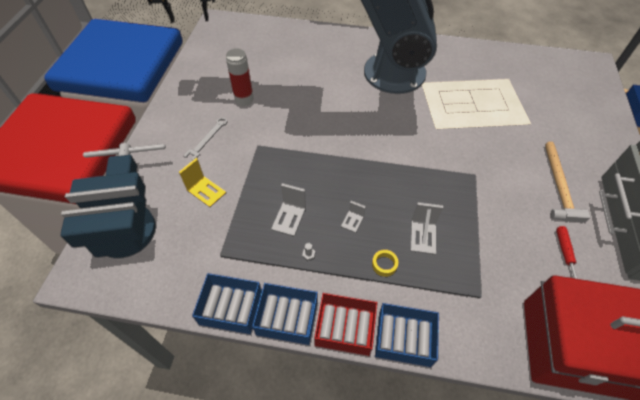

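View pics/side1.png

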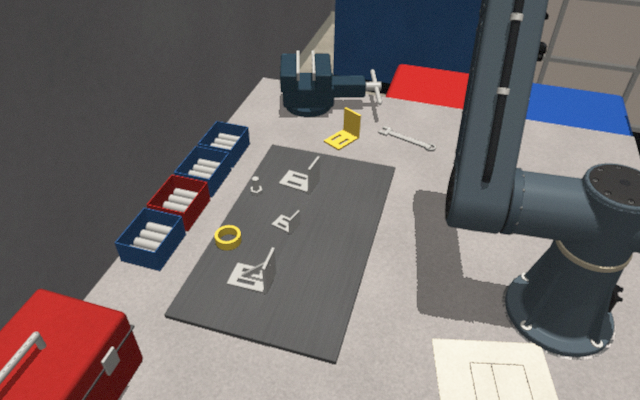

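Scene: the candidates are the large plain bracket (289,208), the small one (353,215), the braced one (424,230) and the yellow look-alike (203,183). I choose (289,208), which is (300,178) in the side view, and check it in a close crop.

```bash
cat > h.py <<'E'
from rig import *
import cv2,numpy as np
from scipy.spatial.transform import Rotation as R
def cam(n):
    k=get_calibration(n)
    if "origin" in k:
        r=np.array(k["rotation"]); Rm=R.from_quat(r).as_matrix() if r.size==4 else r
        o=np.array(k["origin"])
    else:
        s=get_obs(); T=np.eye(4); T[:3,:3]=R.from_quat(s["tool_rot"]).as_matrix(); T[:3,3]=s["position"]
        T=T@np.array(k["tool_from_camera"]); Rm,o=T[:3,:3],T[:3,3]
    return k,Rm,o
def at_z(n,px,z):
    k,Rm,o=cam(n); d=Rm@[(px[0]-k["cx"])/k["fx"],(px[1]-k["cy"])/k["fy"],1]
    return o+d*(z-o[2])/d[2]
def proj(n,P):
    k,Rm,o=cam(n); c=(np.atleast_2d(P)-o)@Rm
    return np.c_[k["cx"]+k["fx"]*c[:,0]/c[:,2],k["cy"]+k["fy"]*c[:,1]/c[:,2]]
E
python3 - <<'E'
from h import *
for n,p in (("scene",(291.1,201.7)),("scene",(357.1,213.6)),("scene",(421.3,219.1)),("side",(295,226.9)),("side",(269.4,286)),("scene",(357.5,210.1))):print(n,p,at_z(n,p,.012).round(4))
a=cv2.imread("pics/scene1.png")[165:245,255:335];b=cv2.imread("pics/side1.png")[140:220,265:345]
cv2.imwrite("pics/c1.png",np.hstack([cv2.resize(x,(400,400),interpolation=cv2.INTER_CUBIC) for x in(a,b)]))
print(R.from_quat(get_obs()["tool_rot"]).as_matrix().round(3))
E
```

```text
scene (291.1, 201.7) [ 0.5823 -0.2254  0.012 ]
scene (357.1, 213.6) [ 0.5881 -0.0504  0.012 ]
scene (421.3, 219.1) [0.5753 0.1133 0.012 ]
side (295, 226.9) [ 0.5923 -0.0601  0.012 ]
side (269.4, 286) [0.5857 0.1251 0.012 ]
scene (357.5, 210.1) [ 0.5772 -0.0508  0.012 ]
[[-0.966 -0.     0.258]
 [-0.258  0.    -0.966]
 [-0.    -1.    -0.   ]]
```

View pics/c1.png

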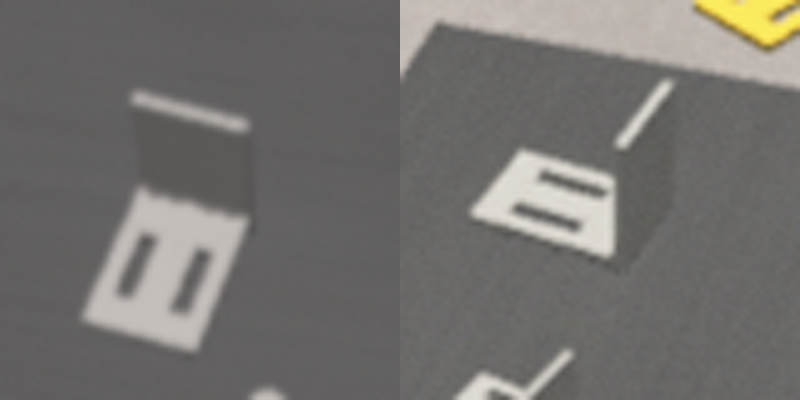

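The crop shows a plain bracket with no brace and two slots. Its top edge runs from (281.6,184.4) to (304.6,190.2) in the scene view, and from (318.6,156.4) to (309,169.6) in the side view.

Run:
```python
from h import *
for n,p,z in (("scene",(281.6,184.4),.092),("scene",(304.6,190.2),.092),("side",(318.6,156.4),.092),("side",(309,169.6),.092),("scene",(272,229),.018),("scene",(294.4,235),.018)):print(n,at_z(n,p,z).round(4))
k=get_calibration("wrist");print(k)
```

```text
scene [ 0.5888 -0.2436  0.092 ]
scene [ 0.5959 -0.1845  0.092 ]
side [ 0.5903 -0.2426  0.092 ]
side [ 0.5969 -0.1837  0.092 ]
scene [ 0.6752 -0.2533  0.018 ]
scene [ 0.6821 -0.1949  0.018 ]
{'fx': 283.21611582398265, 'fy': 283.21611582398265, 'cx': 322.77687721112983, 'cy': 198.66971082034317, 'tool_from_camera': array([[ 5.37264068e-04,  9.59216782e-01,  2.82670968e-01,
        -7.85688515e-02],
       [ 5.58253840e-04, -2.82671252e-01,  9.59216686e-01,
        -1.82494116e-01],
       [ 9.99999700e-01, -3.57550505e-04, -6.87355559e-04,
        -1.25356612e-03],
       [ 0.00000000e+00,  0.00000000e+00,  0.00000000e+00,
         1.00000000e+00]])}
```

```bash
cat >> h.py <<'E'
C=np.array([.590,-.213,.012]); yaw=-.115
xb=np.array([np.cos(yaw),np.sin(yaw),0]); yb=np.array([-xb[1],xb[0],0]); zb=np.array([0,0,1.])
def tool(tilt):  # body leans to +xb by tilt deg
    t=np.radians(tilt); d=-np.sin(t)*xb-np.cos(t)*zb
    return np.c_[np.cross(d,-yb),d,-yb]
def step(p,M,ref=None):
    s=get_obs(); p0,R0=ref or (s["position"],R.from_quat(s["tool_rot"]).as_matrix())
    return (R0.T@(p-p0)*1000).round(1),R.from_matrix(R0.T@M).as_rotvec(degrees=True).round(2)
def hold(th,tilt0,gz=.068,off=.012): # tcp for bracket tipped th deg
    t=np.radians(th); u=-np.sin(t)*xb+np.cos(t)*zb; v=np.cos(t)*xb+np.sin(t)*zb
    M=tool(tilt0-th); return C+.003*v+gz*u+off*M[:,1],M
E
python3 - <<'E'
from h import *
p,M=hold(0,30); print(p); q=p-.12*M[:,1]; print(q,step(q,M)); print(step(p,M,(q,M)))
for px in ((110,205),(120,160),(203,183),(238,75)):print(px,at_z("scene",px,.1).round(3))
E
```

```text
[ 0.58701982 -0.21265576  0.0696077 ]
[ 0.6466235  -0.21954056  0.17353074] (array([-568.1,   28.9, -246.1]), array([ -5.63,  21.03, -29.64]))
(array([ -0., 120.,   0.]), array([0., 0., 0.]))
(110, 205) [ 0.725 -0.623  0.1  ]
(120, 160) [ 0.593 -0.66   0.1  ]
(203, 183) [ 0.625 -0.431  0.1  ]
(238, 75) [ 0.222 -0.462  0.1  ]
```

Call:
{"name": "drive_tool", "arguments": {"plan": [[0, -50, 0, 0, 0, 0, 87], [0, -80, 0, 0, 0, 0, 87], [-46, -80, -20, 0, 2, -3, 87], [-92, -80, -40, -1, 5, -7, 87], [-138, -80, -60, -2, 8, -11, 87], [-184, -80, -80, -2, 11, -15, 87], [-230, -80, -100, -3, 14, -19, 87], [-276, -80, -120, -4, 16, -23, 87], [-322, -80, -140, -5, 18, -26, 87], [-368, -80, -160, -5.6, 21, -29.6, 87]]}}

```text
time: 1.5
position: [0.4761, -0.3536, 0.2829]
tool_rot: [-0.143, 0.692, -0.672, -0.223]
ft_force: [0.7, -1.1, 0.9]
grip_width: 0.0869
```

Run:
```python
from h import *
p,M=hold(0,30); q=p-.12*M[:,1]; s=get_obs(); print(s["time"],s["position"],s["q"],step(q,M))
```

```text
1.5 [ 0.47611696 -0.35364131  0.28288766] [-0.67859041  0.66099634  1.06598413 -0.28378988  1.85738449  0.9892017 ] (array([-187.8,   17.4, -153.1]), array([-0.08, -0.08,  0.04]))
```

Call:
{"name": "drive_tool", "arguments": {"plan": [[-38, 3, -31, 0, 0, 0, 87], [-76, 7, -62, 0, 0, 0, 87], [-114, 10, -93, 0, 0, 0, 87], [-152, 14, -124, 0, 0, 0, 87], [-188, 17, -153, 0, 0, 0, 87], [-188, 17, -153, 0, 0, 0, 87], [-188, 17, -153, 0, 0, 0, 87]]}}

```text
time: 2.2
position: [0.6453, -0.2197, 0.1722]
tool_rot: [-0.145, 0.692, -0.672, -0.222]
ft_force: [-1.2, -0.7, 0.1]
grip_width: 0.0869
```

Run:
```python
from h import *
im=camera("wrist")
k,Rm,o=cam("wrist"); print(mark_of("wrist","bracket"))
for a in (0,.08):
  for y in (-.03,.03):
    for x in ((0,.09) if a==0 else (0,)):
      u,v=proj("wrist",C+x*xb+y*yb+a*zb)[0]; print(a,y,x,u.round(1),v.round(1)); cv2.drawMarker(im,(int(round(u)),int(round(v))),(0,0,255),0,8,1)
cv2.imwrite("pics/w1.png",im)
p,M=hold(0,30); print(get_obs()["time"],step(p,M))
```

```text
[{'location': [556.9, 145.7], 'conf': 0.67}, {'location': [322.2, 151.1], 'conf': 0.59}]
0 -0.03 0 346.4 153.2
0 -0.03 0.09 351.7 80.9
0 0.03 0 297.8 153.2
0 0.03 0.09 292.0 81.0
0.08 -0.03 0 350.8 200.3
0.08 0.03 0 293.1 200.4
2.3 (array([ -1.5, 120.3,  -2.6]), array([-0.06, -0.05, -0.08]))
```

View pics/w1.png

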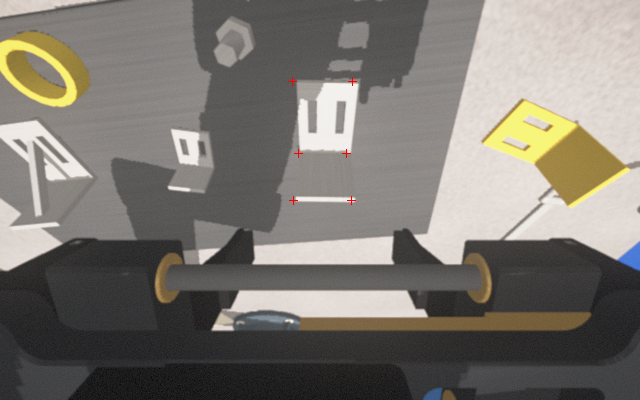

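The overlay matches the large plain bracket. Its far edge is at (299..358,81) and its top edge at (295..354,200), about 3–6 px right of my prediction. I shift 3 mm and yaw slightly.

```bash
sed -i 's/^C=.*/C=np.array([.5896,-.2163,.012]); yaw=-.13/' h.py
python3 - <<'E'
from h import *
p,M=hold(0,30); print(get_obs()["time"],step(p,M))
E
```

```text
2.3 (array([ -1.5, 120.3,   0.7]), array([-0.49,  0.7 , -0.09]))
```

Call:
{"name": "drive_tool", "arguments": {"plan": [[-1, 40, 1, -0.5, 0.7, 0, 87], [-1.5, 75, 1, -0.5, 0.7, 0, 87], [-1.5, 100, 1, -0.5, 0.7, 0, 87], [-1.5, 120, 1, -0.5, 0.7, 0, 87], [-1.5, 120, 1, -0.5, 0.7, 0, 87], [-1.5, 120, 1, -0.5, 0.7, 0, 87]]}}

```text
time: 2.9
position: [0.5873, -0.2167, 0.0707]
tool_rot: [-0.137, 0.694, -0.67, -0.226]
ft_force: [0.8, 0.7, -0.4]
grip_width: 0.087
```

Run:
```python
from h import *
p,M=hold(0,30)
im=camera("wrist"); cv2.imwrite("pics/w2.png",im)
cv2.imwrite("pics/s2.png",cv2.resize(camera("side")[120:220,245:375],None,fx=5,fy=5,interpolation=2))
print(get_obs()["time"],step(p,M))
```

```text
3.0 (array([ 0.9,  2.3, -0.4]), array([-0.01, -0.02, -0.3 ]))
```

View pics/w2.png

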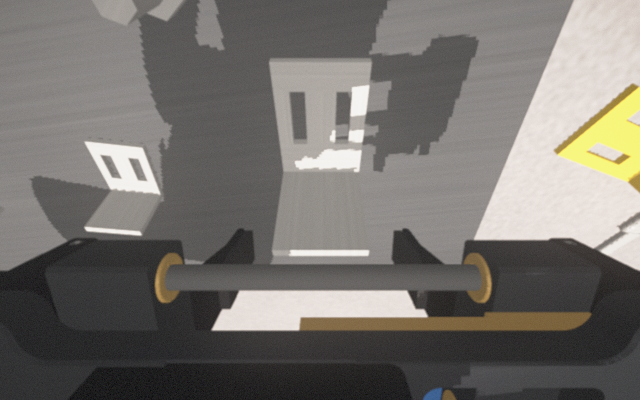

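The bracket is centred between the fingers: its top edge spans (273..369,252) and the fingertips are near row 232, past the edge. I close.

Call:
{"name": "drive_tool", "arguments": {"plan": [[0, 2, 0, 0, 0, 0, 70], [0, 2, 0, 0, 0, 0, 62], [0, 2, 0, 0, 0, 0, 55], [0, 2, 0, 0, 0, 0, 50], [0, 2, 0, 0, 0, 0, 50], [0, 2, 0, 0, 0, 0, 50], [0, 2, 0, 0, 0, 0, 50]], "newtons": 40}}

```text
time: 3.7
position: [0.5861, -0.2149, 0.0674]
tool_rot: [-0.138, 0.694, -0.669, -0.226]
ft_force: [-0.3, -0.7, 0.9]
grip_width: 0.0581
```

Run:
```python
from h import *
s=get_obs(); print(s["grip_width"],s["ft_force"])
# arc relative to hold(0), current off
ref=hold(0,30)
for th in range(0,80,4): print(th,*step(*hold(th,30),ref))
```

```text
0.05806371999423161 [-0.30594949 -0.65319982  0.89901076]
0 [0. 0. 0.] [0. 0. 0.]
4 [ 3.3  2.3 -0. ] [ 0. -0.  4.]
8 [ 6.4  4.8 -0. ] [-0. -0.  8.]
12 [9.4 7.6 0. ] [ 0.  0. 12.]
16 [12.1 10.5 -0. ] [-0.  0. 16.]
20 [14.7 13.7  0. ] [-0.  0. 20.]
24 [17. 17. -0.] [-0.  0. 24.]
28 [19.  20.4 -0. ] [-0.  0. 28.]
32 [20.9 24.   0. ] [-0.  0. 32.]
36 [22.4 27.7  0. ] [-0.  0. 36.]
40 [23.8 31.5 -0. ] [-0.  0. 40.]
44 [24.8 35.4 -0. ] [-0.  0. 44.]
48 [25.6 39.3 -0. ] [-0.  0. 48.]
52 [26.1 43.3  0. ] [ 0. -0. 52.]
56 [26.3 47.4  0. ] [-0. -0. 56.]
60 [26.2 51.4  0. ] [-0.  0. 60.]
64 [25.9 55.4 -0. ] [ 0. -0. 64.]
68 [25.2 59.4  0. ] [-0.  0. 68.]
72 [24.3 63.3 -0. ] [-0. -0. 72.]
76 [23.1 67.2 -0. ] [-0. -0. 76.]
```

Call:
{"name": "drive_tool", "arguments": {"plan": [[3.3, 2.3, 0, 0, 0, 4, 50], [6.4, 4.8, 0, 0, 0, 8, 50], [9.4, 7.6, 0, 0, 0, 12, 50], [12.1, 10.5, 0, 0, 0, 16, 50], [14.7, 13.7, 0, 0, 0, 20, 50], [17, 17, 0, 0, 0, 24, 50], [19, 20.4, 0, 0, 0, 28, 50], [20.9, 24, 0, 0, 0, 32, 50], [22.4, 27.7, 0, 0, 0, 36, 50], [23.8, 31.5, 0, 0, 0, 40, 50]]}}

```text
time: 4.7
position: [0.5501, -0.2108, 0.0527]
tool_rot: [-0.109, -0.699, 0.707, -0.018]
ft_force: [2.7, 1.9, -1.5]
grip_width: 0.0577
```

Run:
```python
from h import *
b=camera("side")[110:210,240:370];a=camera("scene")[150:250,230:360]
cv2.imwrite("pics/s3.png",np.hstack([cv2.resize(x,(400,308),interpolation=2) for x in(a,b)]))
s=get_obs(); print(s["grip_width"],s["ft_force"],step(*hold(40,30)))
ref=hold(40,30)
for th in range(44,80,4): print(th,*step(*hold(th,30),ref))
```

```text
0.058174781154873116 [-3.16240370e+00 -4.15249924e-03  5.60484819e+00] (array([-4.8, -2.1,  1.5]), array([ 0.18, -0.06,  0.22]))
44 [3.3 2.3 0. ] [0. 0. 4.]
48 [6.4 4.8 0. ] [-0.  0.  8.]
52 [9.4 7.6 0. ] [ 0. -0. 12.]
56 [12.1 10.5  0. ] [-0. -0. 16.]
60 [14.7 13.7  0. ] [-0. -0. 20.]
64 [17. 17.  0.] [ 0. -0. 24.]
68 [19.  20.4  0. ] [ 0.  0. 28.]
72 [20.9 24.   0. ] [-0. -0. 32.]
76 [22.4 27.7  0. ] [-0. -0. 36.]
```

View pics/s3.png

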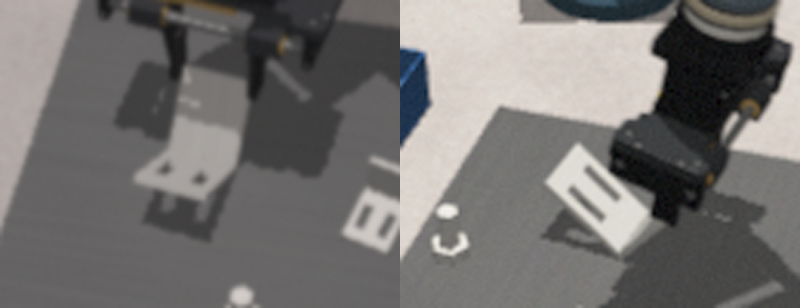

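The scene view shows the bracket turning with the grip at about 40° with its corner down. Continuing.

Call:
{"name": "drive_tool", "arguments": {"plan": [[3, 2.3, 0, 0, 0, 4, 50], [5.8, 4.8, 0, 0, 0, 8, 50], [8.5, 7.6, 0, 0, 0, 12, 50], [11, 10.5, 0, 0, 0, 16, 50], [13.2, 13.7, 0, 0, 0, 20, 50], [15, 17, 0, 0, 0, 24, 50], [17, 20.4, 0, 0, 0, 28, 50], [19, 24, 0, 0, 0, 32, 50], [19, 24, 0, 0, 0, 32, 50]]}}

```text
time: 5.7
position: [0.5444, -0.1861, 0.0283]
tool_rot: [0.241, 0.698, -0.653, 0.169]
ft_force: [0.8, 3.6, -0.6]
grip_width: 0.0578
```

Run:
```python
from h import *
b=camera("side")[110:210,240:370];a=camera("scene")[150:250,230:360]
cv2.imwrite("pics/s4.png",np.hstack([cv2.resize(x,(400,308),interpolation=2) for x in(a,b)]))
s=get_obs(); print(s["grip_width"],s["ft_force"],s["position"],step(*hold(72,30)))
ref=hold(72,30)
for th in (74,76,78,80): print(th,*step(*hold(th,30),ref),hold(th,30)[0])
```

```text
0.05780962843106663 [-0.18167782 -2.06692687 -0.56026332] [ 0.54217568 -0.18529848  0.02660104] (array([ 3.4, -5.4, 24.2]), array([ 5.94, -1.22,  8.89]))
74 [1.7 1.1 0. ] [-0.  0.  2.] [ 0.53387126 -0.20901417  0.02499505]
76 [ 3.3  2.3 -0. ] [ 0. -0.  4.] [ 0.53345552 -0.20895982  0.02302568]
78 [ 4.9  3.5 -0. ] [-0.  0.  6.] [ 0.53310818 -0.20891441  0.02104287]
80 [6.4 4.8 0. ] [0. 0. 8.] [ 0.53282966 -0.208878    0.01904905]
```

View pics/s4.png

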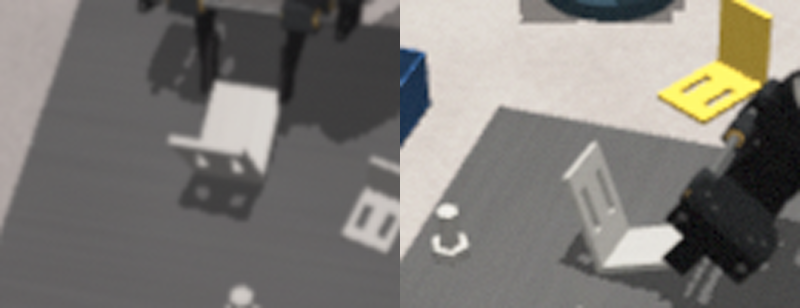

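The bracket is at about 63° and still held, but the tool drifted sideways. I'll check the joints and where the corner is.

Run:
```python
from h import *
s=get_obs(); print(np.round(s["q"],3))
for n,o0,pp in (("scene",(230,150),((196,172),(262,185))),("side",(240,110),((580,265),(605,270)))):
  for p in pp:
    x=p[0]-(400 if n=="side" else 0); px=(o0[0]+x/3.077,o0[1]+p[1]/3.08); print(n,px,at_z(n,px,.012).round(4))
print(C-.03*yb,C+.03*yb)
M=R.from_quat(s["tool_rot"]).as_matrix();print(M.round(3))
# bracket pose as rigid in hand: tool frame at grasp
p0,M0=hold(0,30); cl=M0.T@(C-p0); print("corner if rigid",s["position"]+M@cl, "edge dir",-M[:,2], "slot leg dir", M@M0.T@xb)
```

```text
[-0.769  0.747  2.118  1.884  0.444 -0.91 ]
scene (293.6984075398115, 205.84415584415584) [ 0.5938 -0.216   0.012 ]
scene (315.1478713032174, 210.06493506493507) [ 0.5967 -0.1587  0.012 ]
side (298.49853753656157, 196.03896103896102) [ 0.6204 -0.1686  0.012 ]
side (306.6233344166396, 197.66233766233768) [ 0.5987 -0.1689  0.012 ]
[ 0.58571098 -0.24604686  0.012     ] [ 0.59348902 -0.18655314  0.012     ]
[[-0.829  0.553 -0.083]
 [ 0.122  0.033 -0.992]
 [-0.546 -0.833 -0.095]]
corner if rigid [ 0.59496073 -0.1875031   0.00343804] edge dir [0.08309464 0.99200867 0.09494247] slot leg dir [ 0.44175393 -0.12206707  0.88879306]
```

Run:
```python
from h import *
for th in (62,66,70):
  p,M=hold(th,30); print(th,step(p+[0,0,.004],M))
```

```text
62 (array([ -6.8, -14.7,  23.1]), array([ 6.02, -0.7 , -1.1 ]))
66 (array([ -3.5, -12.5,  23.4]), array([ 5.99, -0.91,  2.89]))
70 (array([ -0.3, -10. ,  23.7]), array([ 5.96, -1.12,  6.89]))
```

Call:
{"name": "drive_tool", "arguments": {"plan": [[-2, -6, 2, 1, 0, 0, 50], [-3, -10, 5, 2, 0, 0, 50], [-3, -12, 9, 3, 0, 1, 50], [-3, -12, 13, 4, 0, 1, 50], [-3, -12, 17, 5, -0.5, 2, 50], [-3, -12, 20, 6, -1, 2, 50], [-3.5, -12.5, 23, 6, -1, 3, 50], [-3.5, -12.5, 23, 6, -1, 3, 50], [-3.5, -12.5, 23, 6, -1, 3, 50], [-3.5, -12.5, 23, 6, -1, 3, 50]]}}

```text
time: 6.8
position: [0.5359, -0.2074, 0.038]
tool_rot: [-0.26, -0.656, 0.686, -0.177]
ft_force: [-0.4, 2.6, -0.7]
grip_width: 0.0575
```

Run:
```python
from h import *
b=camera("side")[110:210,240:370];a=camera("scene")[150:250,230:360]
cv2.imwrite("pics/s5.png",np.hstack([cv2.resize(x,(400,308),interpolation=2) for x in(a,b)]))
s=get_obs(); print(s["grip_width"],s["ft_force"],s["position"],np.round(s["q"],3),step(*hold(66,30)))
M=R.from_quat(s["tool_rot"]).as_matrix()
p0,M0=hold(0,30); cl=M0.T@(C-p0+[0,0,.002]); print("corner if rigid",s["position"]+M@cl, "edge dir",-M[:,2], "slot leg dir", M@M0.T@xb)
```

```text
0.05821256616245257 [-0.28325725  2.89927868 -1.73872898] [ 0.53588052 -0.20768918  0.03784826] [-0.774  0.74   2.171  2.229  0.464 -1.264] (array([2.6, 4.5, 1.6]), array([ 0.01,  0.31, -0.09]))
corner if rigid [ 0.58751419 -0.21426944  0.0180523 ] edge dir [ 0.12524494  0.99212098 -0.00310942] slot leg dir [ 0.40247863 -0.04794361  0.91417305]
```

View pics/s5.png

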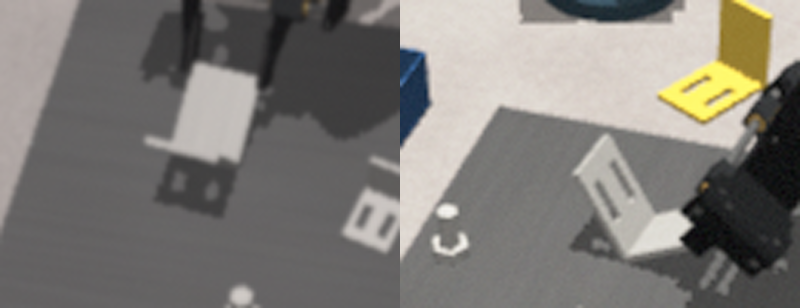

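It's back in place, with the corner near (0.588,-0.214) and a few mm up. I lower it and finish the turn slowly.

Run:
```python
from h import *
for th,dz in ((66,0),(70,0),(74,.001),(77,.002)):
  p,M=hold(th,30); print(th,step(p+[0,0,dz],M),p)
```

```text
66 (array([2.6, 4.5, 1.6]), array([ 0.01,  0.31, -0.09])) [ 0.53620691 -0.20931953  0.03269052]
70 (array([5.9, 6.8, 1.5]), array([0.02, 0.31, 3.91])) [ 0.53490586 -0.20914943  0.02888391]
74 (array([8.5, 8.5, 1.5]), array([0.03, 0.31, 7.91])) [ 0.53387126 -0.20901417  0.02499505]
77 (array([10.1,  9.7,  1.5]), array([ 0.03,  0.31, 10.91])) [ 0.53327327 -0.20893599  0.0220358 ]
```

Call:
{"name": "drive_tool", "arguments": {"plan": [[1.3, 2.5, 1, 0, 0, 0, 50], [2.6, 4.5, 1.5, 0, 0, 0, 50], [3.5, 5.1, 1.5, 0, 0, 1, 50], [4.3, 5.7, 1.5, 0, 0, 2, 50], [5.1, 6.2, 1.5, 0, 0, 3, 50], [5.9, 6.8, 1.5, 0, 0, 4, 50], [6.6, 7.2, 1.5, 0, 0, 5, 50], [7.3, 7.6, 1.5, 0, 0, 6, 50], [8, 8, 1.5, 0, 0, 7, 50], [8.5, 8.5, 1.5, 0, 0, 8, 50]]}}

```text
time: 7.9
position: [0.5342, -0.2101, 0.0255]
tool_rot: [-0.306, -0.636, 0.672, -0.224]
ft_force: [-0.3, 2.1, -1.5]
grip_width: 0.0581
```

Run:
```python
from h import *
s=get_obs(); print(s["grip_width"],s["ft_force"],s["position"],np.round(s["q"],3),step(*hold(74,30)))
M=R.from_quat(s["tool_rot"]).as_matrix()
p0,M0=hold(0,30); cl=M0.T@(C-p0+[0,0,.002]); print("corner if rigid",s["position"]+M@cl, "edge dir",-M[:,2], "slot leg dir", M@M0.T@xb)
```

```text
0.05812044012586793 [-0.31338904  2.14511743 -1.49978747] [ 0.53423798 -0.2100675   0.0254551 ] [-0.844  0.873  2.258  2.421  0.763 -1.567] (array([ 0.7, -0. , -1. ]), array([-0.01,  0.29, -0.17]))
corner if rigid [ 0.58811578 -0.21696215  0.01317252] edge dir [ 0.12611256  0.99200921 -0.00365499] slot leg dir [ 0.27104947 -0.03091341  0.96206889]
```

Call:
{"name": "drive_tool", "arguments": {"plan": [[0.9, 0.4, 0, 0, 0, 1, 50], [1.5, 0.8, 0, 0, 0, 2, 50], [1.9, 1.2, 0, 0, 0, 3, 50], [1.9, 1.2, 0, 0, 0, 3, 50], [1.9, 1.2, 0, 0, 0, 3, 80], [1.9, 1.2, 0, 0, 0, 3, 80], [1.9, 1.2, 0, 0, 0, 3, 80], [1.9, 1.2, 0, 0, 0, 3, 80], [1.9, 1.2, 0, 0, 0, 3, 80]]}}

```text
time: 8.8
position: [0.5335, -0.2096, 0.024]
tool_rot: [-0.323, -0.628, 0.666, -0.242]
ft_force: [-0.6, 0.2, -0.1]
grip_width: 0.0793
```

Run:
```python
from h import *
b=camera("side")[110:210,240:370];a=camera("scene")[150:250,230:360]
cv2.imwrite("pics/s6.png",np.hstack([cv2.resize(x,(400,308),interpolation=2) for x in(a,b)]))
s=get_obs(); print(s["grip_width"],s["ft_force"],s["position"],R.from_quat(s["tool_rot"]).as_matrix().round(3))
```

```text
0.07985534658873655 [-0.070373   -0.22963316 -0.31485325] [ 0.53339757 -0.20945669  0.02382168] [[-0.675  0.727 -0.126]
 [ 0.083 -0.095 -0.992]
 [-0.733 -0.68   0.003]]
```

View pics/s6.png

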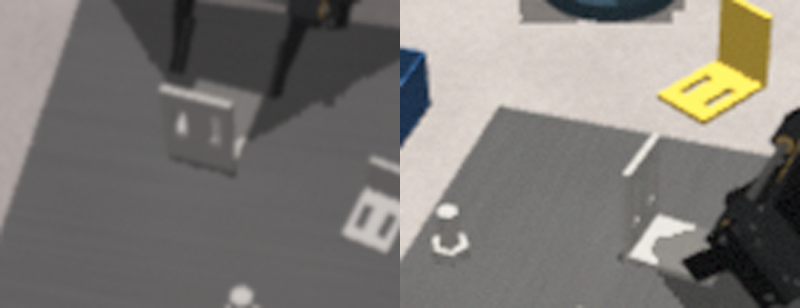

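The bracket rests on its short leg with the slotted leg upright. Retracting.

Call:
{"name": "drive_tool", "arguments": {"plan": [[0, -10, 0, 0, 0, 0, 87], [0, -25, 0, 0, 0, 0, 87], [-10, -40, 0, 0, 0, 0, 87], [-25, -58, 0, 0, 0, 0, 87], [-42, -76, 0, 0, 0, 0, 87], [-59, -95, 0, 0, 0, 0, 87], [-76, -110, 0, 0, 0, 0, 87], [-76, -110, 0, 0, 0, 0, 87], [-76, -110, 0, 0, 0, 0, 87], [-76, -110, 0, 0, 0, 0, 87]]}}

```text
time: 9.9
position: [0.504, -0.205, 0.1534]
tool_rot: [-0.322, -0.629, 0.666, -0.241]
ft_force: [-0.1, -0.3, 1.1]
grip_width: 0.0867
```

Run:
```python
from h import *
A=camera("scene");B=camera("side")
cv2.imwrite("pics/s7.png",np.vstack([np.hstack([cv2.resize(x,(400,308),interpolation=2) for x in(A[150:250,230:360],B[110:210,240:370])]),np.hstack([cv2.resize(x,(400,250)) for x in (A,B)])]))
print(get_obs()["ft_force"],get_obs()["time"])
for c in ("scene","side"):
    camera(c)
    for t in ("bracket","braced","small"):
        for d in mark_of(c,t)[:2]: print(c,t,at_z(c,d["location"],.012).round(4),round(d["conf"],2))
```

```text
[-0.28097125  0.21758265 -0.52999   ] 10.0
scene bracket [ 0.5804 -0.2258  0.012 ] 0.75
scene bracket [ 0.5711 -0.4933  0.012 ] 0.72
scene braced [0.5775 0.1182 0.012 ] 0.69
scene small [ 0.5918 -0.0554  0.012 ] 0.59
side bracket [ 0.5784 -0.2162  0.012 ] 0.96
side bracket [ 0.5665 -0.4863  0.012 ] 0.7
side braced [0.5911 0.1131 0.012 ] 0.62
side braced [ 0.5812 -0.2128  0.012 ] 0.5
side small [ 0.5854 -0.051   0.012 ] 0.56
```

View pics/s7.png

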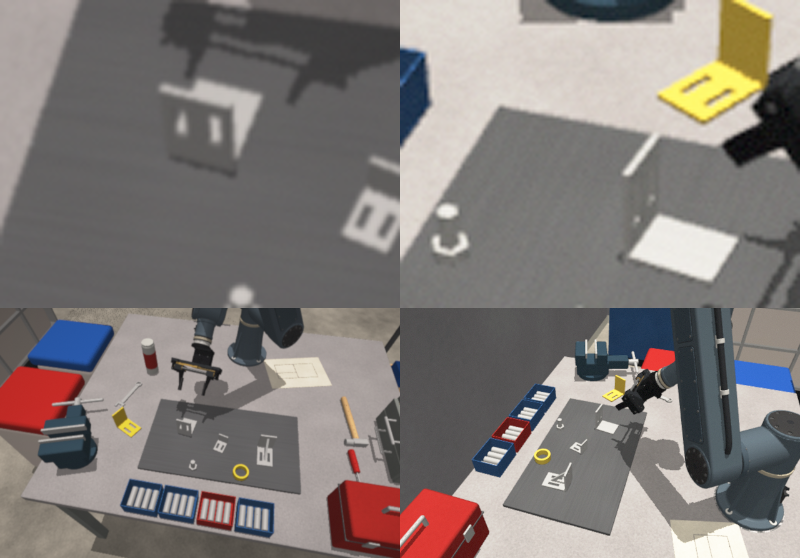

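The slotted leg stands upright and the corner is within about 1 cm of where it was. The braced and small brackets haven't moved, and the gripper is clear.

```bash
python3 -c "
from rig import *
print(hand_in())"
```

```text
the job is handed in; nothing more can be done
None
```

The large plain bracket now rests on its short leg with the slotted leg upright, and I have handed the job in at about 10 s of the 32 s allowed. I gripped the upright leg across its width, turned it about 77° over its corner, and released it to settle the rest of the way.

**Final checks:**
- Both cameras show the slotted leg upright.
- The corner reads about (0.58, -0.22), roughly 1 cm or less from its starting estimate of (0.590, -0.216).
- The braced and small brackets are at their earlier positions within measurement noise.
- The gripper is clear, and the wrist force is about zero.

**Part-way problem:** at about 63° of the turn the arm passed a wrist singularity. The gripped bracket drifted about 25–30 mm sideways and tilted. I corrected this by lifting the corner an estimated 6 mm, moving the bracket back and lowering it, so the corner was briefly off the plate before the turn was finished.

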